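Unload the drilling jig

TASK

Unload the drilled block from the drilling jig: swing the jig's hinged leaf up by its red knob, past the balance point, so that it stays open on its own, then draw the block forward from under the lip and lay it flat, holes up, on the floor of the plywood box beside the finished ones. Do not let the leaf slam open or shut, do not drop the block, and leave the leaf standing open for the next one.

Things in the scene. Friction and masses are not known exactly. Their poses are not given: they have to be found in the camera images.
- jig: The jig, fixed: plywood base 230 x 130 x 15 mm. Origin: centre of its underside; -x its front, y its width, z up. A bed strip 36 mm wide runs along y = 0, top at z = 30 mm; the block lies on it, overhanging 4 mm each side, so fingertips may go down to the base (z = 15 mm) beside it. A stop post for the lever stands on the lip at x = 66 mm, y = 0, its top at z = 131 mm, 18 mm thick.
- lip (a point): Middle of the lip's front lower edge, at x = 30, y = 0, z = 63 mm of the jig, with its axes. Behind it a tunnel 84 mm wide outside, 48 mm inside, with an end stop 68 mm behind the edge and the 10 mm lip as its roof. The block's rear 64 mm are in it, 2 mm from each side, 3 mm below the lip. It can be lifted only when drawn at least 65 mm forward (-x).
- hinge (a point): Middle of the leaf's hinge axis, at x = 30, y = 0, z = 73 mm of the jig; the axis runs along the jig's y. Its axes are the jig's. The open leaf's toe overhangs the block, reaching 36 mm in front of the hinge at 128 to 140 mm above the bench: a gripper coming straight down on the block meets it. Come tilted 35 to 45 degrees, the gripper's body leaning to the jig's front (-x).
- leaf (a joint): Leaf angle in rad: 0 closed over the block, 1.466 open on the stop. Aluminium plate 70 mm long forward of the hinge, 64 mm wide, 10 mm thick, with a toe 28 mm deep at its front end that blocks the block. A lever with a heavy knob makes it top-heavy: balance at about 1.0 rad; below that it falls shut, beyond it falls open and stays. 0.49 kg; 3 to 4 N at the knob lifts it.
- knob (a point): Centre of the red knob on the leaf's lever: a drum 38 mm in diameter, 34 mm long along the jig's y, with flat ends; 143 mm above the bench when closed. At leaf angle a it stands at x = -85 cos a + 70 sin a, z = 70 cos a + 85 sin a (mm) from the hinge, in the jig's axes. Held by its flat ends from above with a moderate grip, it turns between the pads as the leaf swings.
- block_centre (a point): Centre of the block to unload: pale wood, 120 mm long (x), 44 mm wide (y), 30 mm high (z), two 8 mm blind holes in its top, 0.08 to 0.15 kg. In the jig it lies along the jig's x with its centre at about x = 34, y = 0, z = 45 mm of the jig; its front 56 mm stick out of the tunnel, open at the sides. A fixed drawer frame 99 mm high fills world x < 0.39, y < 0.08 m: keep a leaning gripper off it.
- parts_box: Open plywood box, fixed, 166 x 300 x 75 mm outside, walls and floor 8 mm thick. Origin at the centre of its underside; x along its short side, y along its long side. The two finished blocks lie in its +y half, lengthwise along its x; the rest is free, best place about x = 0, y = -45 mm, lengthwise along x. The walls leave no room for a tilted gripper: take the block upright, at its middle.
- finished_1_centre (a point): Centre of a finished block in the box, like the one to unload (120 x 44 x 30 mm), near the box's +y wall.
- finished_2_centre (a point): Centre of the other finished block in the box, nearer the box's middle.

How it is judged (in metres and radians):
On the way, in this order (a step that is already met when the one before it is completed fails the run):
1. the leaf is swung past its balance point and stays open on its own, let go (value of joint leaf above 1.3 rad and contact force between the fingers and leaf below 0.1 N), for 0.3 s.
2. with the leaf open, the block is drawn forward along the bed until it comes out from under the lip (x of block_centre in the frame of jig below -0.018 m and z of block_centre in the frame of jig below 0.075 m and value of joint leaf above 1.2 rad), for 0.02 s.
At the end, for the whole second after the job is handed in: The block lies flat on the floor of the box, inside its walls, holes up (within 7 degrees, its centre 18 to 28 mm above the box's underside), at rest; the leaf stands open by itself (more than 1.3 rad) (angle between block_centre's own z axis and vertical below 0.12 rad and linear speed of block below 0.02 m/s and value of joint leaf above 1.3 rad and x of block_centre in the frame of parts_box between -0.06 and 0.06 m and y of block_centre in the frame of parts_box between -0.135 and 0.135 m and z of block_centre in the frame of parts_box between 0.018 and 0.028 m); the robot touches nothing.
It fails at once if the leaf is let fall or slammed shut (faster than 4 rad/s) (velocity of joint leaf below -4 rad/s).
It fails at once if the leaf is flung open (faster than 5 rad/s) (velocity of joint leaf above 5 rad/s).
It fails at once if the block is dropped (moves faster than 0.7 m/s, as after a fall of 25 mm, with no finger on it) (linear speed of block above 0.7 m/s and contact force between the fingers and block below 0.05 N).
It also fails if it takes over 72 s, if anything falls off the work surface, if the arm or the gripper's body presses on something with over 40 N, if the wrist force passes 120 N, or if a joint passes its speed limit or range.

ROBOT

A 6-joint arm with a two-finger parallel gripper is mounted at the origin on the work surface; the furniture and walls round the work are solid. World frame = base frame: x ahead of the robot, y to its left, z up, the work surface at z = 0. Lengths are in mm, angles in rad, forces in N, time in s.
With the tool pointing down it reaches from about 300 to 775 mm from the base axis. Payload 14.6 kg.
Tool frame: the origin (TCP) lies between the finger pads; the fingertips stand 22 mm ahead of it and the grasp point (between the pads) lies 3 mm ahead of it (finger_overhang is the distance from the TCP to the fingertips, in mm); z points along the fingers, y is the direction in which the jaws open and shut (so a half turn about z gives the same grasp; the last joint's range is limited). The gripper opens to 94 mm and grips with 3 to 60 N. Pads are 16 mm wide; open, the fingers measure 119 mm over their backs; the gripper's body (75 mm by 177 mm) begins 78 mm behind the grasp point.
Start: joints at [1.246, 0.3, 1.521, -0, 1.321, -0.067], TCP at [140.222, 531.815, 227.446] pointing down, gripper open.
Joint ranges: [-3.03, 3.03], [-0.79, 2.21], [0.23, 2.52], [-1.04, 4.18], [0, 3.07], [-2.55, 2.55]. Speed limits (rad/s): [2.22, 2.22, 2.57, 3.14, 3.14, 3.14].

INTERFACE

Orientations are given as [roll, pitch, yaw] about the fixed x, y, z axes, in that order (R = Rz(yaw) Ry(pitch) Rx(roll)).
In Python, from cell import * gives the robot as it stands.
- The arm moves only by the tool jog_arm, never from a script. Its argument "increments" is a list of rows, each a list of 7 numbers: the shift along the tool's x, y, z in cm, then the turn, a rotation vector about the tool's x, y, z in degrees, then the finger opening in cm, from 0 to 9.4. In form: [[x, y, z, wx, wy, wz, grip], ...]. A call has 1 to 20 rows; each row shifts and turns the commanded pose from where the row before left it, along the tool's axes as they then stand; what a row does not reach is not made up. A row lasts 1/8 s, in which the tool goes at most 62.5 mm and 10.7 degrees, less where a joint would pass 70% of its speed; a pose out of reach is approached as far as the arm can. A call is refused whole if a number of a shift passes 6.25 or a number of a turn 10.7, either way. A call with a gripper value outside its range is refused whole. The fingers move at their own pace and stop on an object; "squeeze" is the grip in N (left out, the last holds). Time passes only in rows, so rows that do not move let the fingers close. It gives the time, the measured TCP pose, the force and the opening at its end, in the units of the state.
- read_state(): the state, without advancing time (a new reading comes with each control period).
- camera(name): name is "side" or "top"; returns a dict with "image" (384x512x3 uint8, red, green, blue), "K" (3x3 intrinsics, pixels), "rvec" (rotation vector, rad) and "tvec" (3), from world to camera coordinates, as OpenCV has them. Camera axes: x right, y down, z forward; pixel columns grow to the right and rows downward; lengths in mm; the calibration is good to about 2 mm. A picture is of the moment at which its call begins. There is no depth.
- sign_off(): hands the job in, once; it reports no verdict.
Trained networks look in a picture, given as the dict that the camera call returned (one of the last four; its "shot" number tells which), for a name from the list of things; names that differ only in an ending like _2 or _b are one class to them, and where a whole thing is asked for, a point or a joint stands for the part that bears it (a point fixed in the world has none). Each returns a list of dicts, best first, with "conf" (0 to 1); they miss things now and then, are a little off and sometimes report something else, mostly with a low value. They report only what shows in the picture. A call takes as long as a camera call.
- recognise(picture, name): "centre" ([x, y, z] in mm, in the coordinates of the camera as it stood for that picture, good to about 4 mm: the middle of the surface that is visible of it).
- regions_of(picture, name): "mask" (384x512 bool, what is visible of it).
The state is a dict: "clock": time; "joints": joint angles; "qd": joint speeds; "effort": joint torques, N m; "eef_pos": TCP position; "eef_rot": TCP orientation; "wrist_force": force on the tool from outside, world axes, zero at the start; "moment": the same for the moment, N m; "finger_gap": finger opening in mm.
Only numpy, scipy, OpenCV 4.12 (cv2) and the standard library are available. Lean on these libraries where they do the work, as an engineer would, in place of code of your own. Each camera call takes 0.05 s, during which the arm holds its last target.

## Working session

There is one attempt and no reset: what is moved stays moved. The work goes in short steps, Python scripts to look and compute and a tool call to move; the robot and the scene stay as the last step left them, time stands still between calls to the robot, and variables do not carry over. Pictures are saved under pics/ and viewed, and the job is handed in when it is done.

Besides the shell and the picture viewer there is one more tool, called after ">>>" by a JSON object that holds its "fn" and its "kwargs". jog_arm: Moves the arm, as the interface text tells. Its arguments: {"type":"object","properties":{"increments":{"type":"array"},"squeeze":{"type":"number"}},"required":["increments"]}

```bash
mkdir -p pics; ls
cat > h.py <<'E'
from cell import *
import numpy as np, cv2, pickle
from scipy.spatial.transform import Rotation as R
def snap(n,tag):
    c=camera(n); cv2.imwrite(f'pics/{tag}.png',cv2.cvtColor(c['image'],cv2.COLOR_RGB2BGR)); return c
def towld(c,p):
    Rm=cv2.Rodrigues(np.array(c['rvec'],float))[0]; return Rm.T@(np.array(p,float)-np.array(c['tvec'],float).ravel())
def ray(c,px,z):
    Rm=cv2.Rodrigues(np.array(c['rvec'],float))[0]; C=-Rm.T@np.array(c['tvec'],float).ravel()
    d=Rm.T@np.linalg.inv(np.array(c['K']))@np.array([px[0],px[1],1.]); return C+d*(z-C[2])/d[2]
def proj(c,P):
    return cv2.projectPoints(np.array(P,float).reshape(-1,3),np.array(c['rvec'],float),np.array(c['tvec'],float),np.array(c['K'],float),None)[0].reshape(-1,2)
E
python3 - <<'E'
from h import *
print(read_state())
for n in('top','side'):
    c=snap(n,n+'0')
    for t in ['jig','leaf','knob','block_centre','parts_box','finished_1_centre']:
        for r in recognise(c,t)[:3]: print(n,t,r['conf'],towld(c,r['centre']).round(1),proj(c,towld(c,r['centre'])).round(0))
    print(n,-cv2.Rodrigues(np.array(c['rvec'],float))[0].T@np.array(c['tvec']).ravel())
E
```

```text
pics
{'clock': 0.0, 'joints': array([ 1.24640217e+00,  3.00453464e-01,  1.52159974e+00, -4.50143835e-05,
        1.32068133e+00, -6.65926786e-02]), 'qd': array([-5.77185807e-04,  1.62479420e-04,  1.99242103e-04,  1.40924045e-03,
        5.23257796e-05,  3.56700897e-05]), 'effort': array([-4.66998936e-04, -5.31807017e+01, -3.52742851e+01,  7.09010242e-02,
        2.43107253e-02, -6.10261282e-05]), 'eef_pos': array([140.15777327, 531.59230014, 226.88809169]), 'eef_rot': array([-3.14045040e+00, -3.24805397e-05,  2.88380232e+00]), 'wrist_force': array([-0.72350095,  0.06270047,  0.64322564]), 'moment': array([ 0.05687746, -0.05739563, -0.0224809 ]), 'finger_gap': 93.86121712401903}
top jig 0.67 [562.6 224.   27.2] [[171. 183.]]
top leaf 0.68 [557.2 226.8  76. ] [[166. 183.]]
top knob 0.57 [552.4 225.2  71.7] [[167. 185.]]
top block_centre 0.19 [ 575.9 -156.2   36. ] [[313. 182.]]
top parts_box 0.87 [ 584.1 -259.1    6.8] [[348. 181.]]
top finished_1_centre 0.91 [ 553.2 -102.5   36.8] [[293. 190.]]
top [ 453.23209183   38.10516994 1083.14279739]
side jig 0.59 [554.5 257.3  27.5] [[209. 280.]]
side leaf 0.56 [533.7 234.4  75.4] [[223. 255.]]
side knob 0.67 [549.  255.5  30. ] [[212. 279.]]
side knob 0.59 [533.8 239.3  69.4] [[222. 259.]]
side block_centre 0.56 [564.9 251.3  42.4] [[206. 271.]]
side parts_box 0.55 [ 566.6 -174.3   35.3] [[270. 202.]]
side [249.05128037 833.63855036 448.18617339]
```

View pics/top0.png

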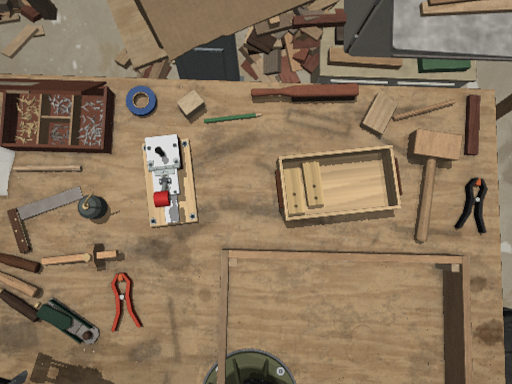

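View pics/side0.png

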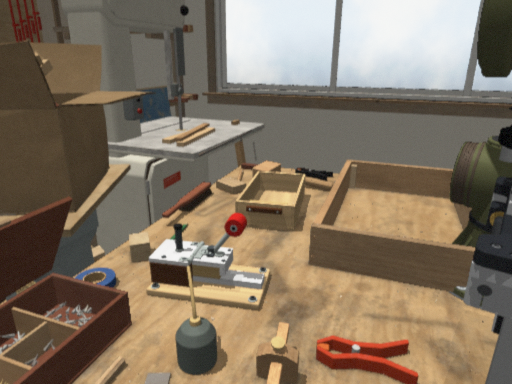

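Run:
```python
import cv2
a=cv2.imread('pics/top0.png');b=cv2.imread('pics/side0.png')
cv2.imwrite('pics/z1.png',cv2.resize(a[125:235,125:215],None,fx=5.4,fy=5.4,interpolation=cv2.INTER_CUBIC))
cv2.imwrite('pics/z2.png',cv2.resize(a[135:230,265:410],None,fx=5.4,fy=5.4,interpolation=cv2.INTER_CUBIC))
cv2.imwrite('pics/z3.png',cv2.resize(b[205:310,140:280],None,fx=5.4,fy=5.4,interpolation=cv2.INTER_CUBIC))
```

```text
(no output)
```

View pics/z1.png

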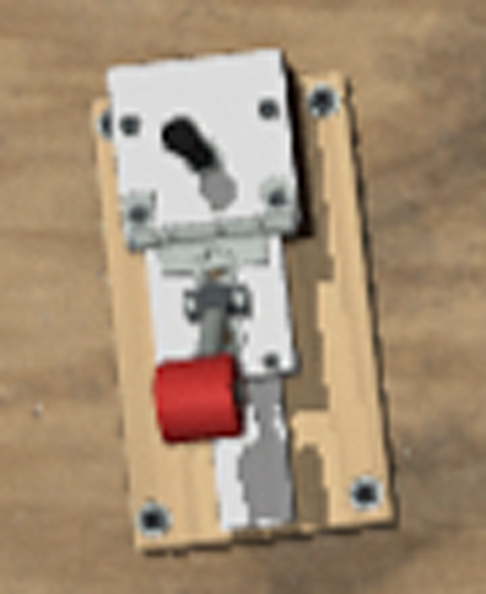

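View pics/z2.png

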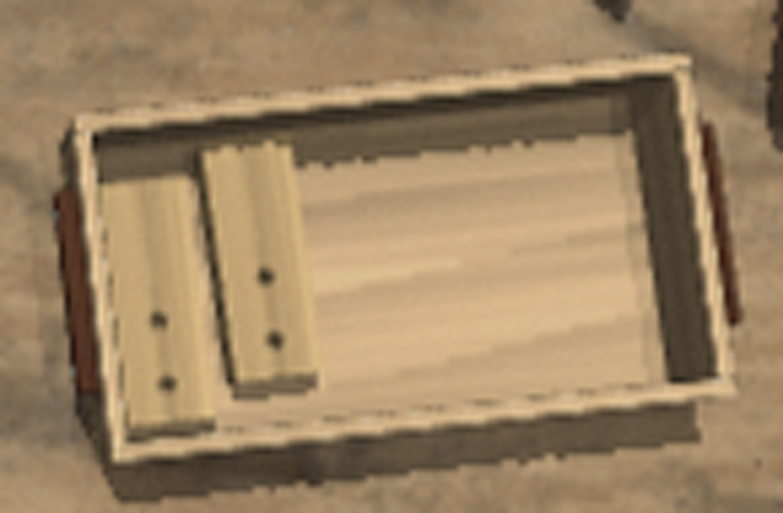

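View pics/z3.png

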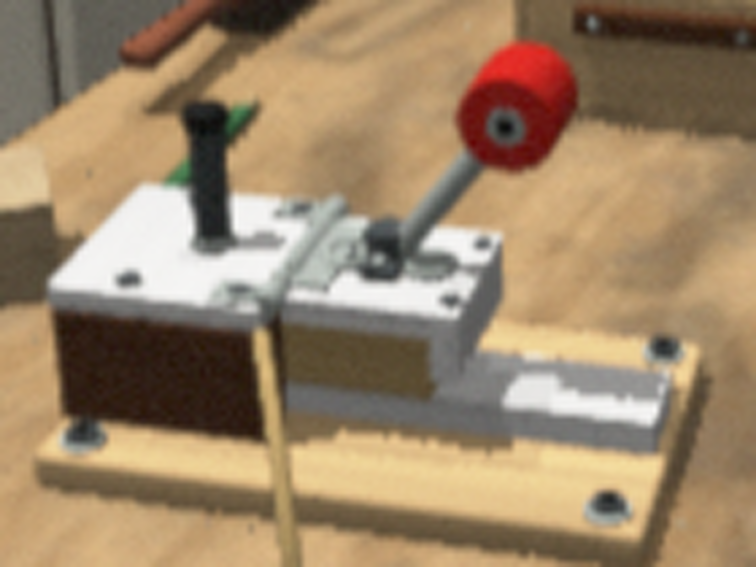

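```bash
cat > fit.py <<'E'
from h import *
from scipy.optimize import least_squares
ct=camera('top'); cs=camera('side')
t=lambda u,v:(u/5.4+125,v/5.4+125)
s=lambda u,v:(u/5.4+140,v/5.4+205)
b=lambda u,v:(u/5.4+265,v/5.4+135)
J=[(ct,t(137,550),(-115,65,15)),(ct,t(395,522),(-115,-65,15)),(ct,t(342,72),(115,-65,15)),
(ct,t(222,527),(-115,18,30)),(ct,t(290,520),(-115,-18,30)),(ct,t(198,398),(-55,0,143+10)),
(cs,s(645,548),(-115,65,15)),(cs,s(697,347),(-115,-65,15)),(cs,s(38,462),(115,65,15)),(cs,s(507,127),(-55,17,143))]
B=[(ct,b(75,122),(83,150,75)),(ct,b(690,58),(83,-150,75)),(ct,b(735,387),(-83,-150,75)),(ct,b(115,458),(-83,150,75))]
def W(p,q): c,s_=np.cos(p[2]),np.sin(p[2]); return np.array([p[0]+c*q[0]-s_*q[1],p[1]+s_*q[0]+c*q[1],q[2]])
def fit(L,p0):
    f=lambda p:np.concatenate([proj(c,W(p,q))[0]-np.array(u) for c,u,q in L])
    r=least_squares(f,p0,loss='soft_l1'); print(r.x.round(4)); print(f(r.x).reshape(-1,2).round(1).tolist()); return r.x
j=fit(J,[555,226,0]); bx=fit(B,[580,-170,0])
for n,q in dict(knob=(-55,0,143),hinge=(30,0,73),block=(34,0,45),edge=(-20,0,45)).items(): print(n,W(j,q).round(1))
print('place',W(bx,(0,-45,23)).round(1))
E
python3 fit.py; python3 -c "import cell;print(dir(cell))"
```

```text
[5.656059e+02 2.308857e+02 1.585000e-01]
[[-0.9, 1.0], [-0.3, -0.2], [-0.6, -0.4], [-0.1, 3.0], [0.9, 2.4], [-0.6, 0.3], [-0.4, -3.5], [0.7, -2.1], [-2.0, -2.2], [-0.6, -1.3]]
[ 5.720154e+02 -2.190808e+02  1.340000e-01]
[[-0.4, -1.1], [-0.1, -1.1], [0.8, 1.3], [-0.2, 0.8]]
knob [511.3 222.2 143. ]
hinge [595.2 235.6  73. ]
block [599.2 236.3  45. ]
edge [545.9 227.7  45. ]
place [ 578.  -263.7   23. ]
['Unreachable', '__builtins__', '__cached__', '__doc__', '__file__', '__loader__', '__name__', '__package__', '__spec__', 'camera', 'finger_overhang', 'read_state', 'recognise', 'regions_of', 'sign_off']
```

```bash
sed -i '/^(ct,t(222,527)/s/(ct,t(222,527),(-115,18,30)),(ct,t(290,520),(-115,-18,30)),//; s/s(645,548)/s(645,540)/' fit.py; sed -i 's/(ct,t(290,520),(-115,-18,30)),//' fit.py
cat >> fit.py <<'E'
pickle.dump((j,bx),open('pose.pkl','wb'))
im=cv2.resize(cv2.cvtColor(cs['image'],cv2.COLOR_RGB2BGR)[205:310,140:280],None,fx=5.4,fy=5.4)
for q in [(x,y,15) for x in(-115,115) for y in(-65,65)]+[(-55,17,143),(-40,32,73),(-40,-32,73),(30,42,73),(98,42,73),(66,0,131),(-26,22,30),(-26,22,60)]:
    u=(proj(cs,W(j,q))[0]-[140,205])*5.4; cv2.circle(im,tuple(int(v) for v in u),5,(255,0,255),1)
cv2.imwrite('pics/ov.png',im)
E
cat > plan.py <<'E'
from h import *
j,bx=pickle.load(open('pose.pkl','rb'))
def W(p,q): c,s_=np.cos(p[2]),np.sin(p[2]); return np.array([p[0]+c*q[0]-s_*q[1],p[1]+s_*q[0]+c*q[1],q[2]])
def Rt(yaw,tilt=0): # tool x = -frame x when tilt 0; tilt deg leans the body to frame -x
    return R.from_euler('z',yaw+np.pi)*R.from_euler('x',np.pi)*R.from_euler('y',-np.radians(tilt))
def plan(grasp,Rg,n):
    st=read_state(); p0=st['eef_pos']; R0=R.from_euler('xyz',st['eef_rot'])
    p1=np.array(grasp)-Rg.as_matrix()[:,2]*3
    w=(R0.inv()*Rg).as_rotvec()/n; r=R.from_rotvec(w)
    M=np.zeros((3,3)); Rk=R0
    for k in range(n): M+=Rk.as_matrix(); Rk=Rk*r
    d=np.linalg.solve(M,p1-p0)
    print('from',p0.round(1),'to',p1.round(1),'rows',n,[round(float(v),3) for v in [*(d/10),*np.degrees(w)]])
E
python3 fit.py
python3 - <<'E'
from plan import *
print(Rt(j[2],40).as_matrix()[:,2],j)
plan(W(j,(-55,0,215)),Rt(j[2]),14)
E
```

```text
[5.649084e+02 2.307129e+02 1.590000e-01]
[[-0.8, 1.3], [-0.2, 0.0], [-0.6, -0.2], [-0.5, 0.6], [-0.0, -2.0], [1.1, -2.1], [-1.7, -2.1], [-0.2, -1.2]]
[ 5.720154e+02 -2.190808e+02  1.340000e-01]
[[-0.4, -1.1], [-0.1, -1.1], [0.8, 1.3], [-0.2, 0.8]]
knob [510.6 222.  143. ]
hinge [594.5 235.5  73. ]
block [598.5 236.1  45. ]
edge [545.2 227.5  45. ]
place [ 578.  -263.7   23. ]
[ 0.63468101  0.10176407 -0.76604444] [5.64908390e+02 2.30712908e+02 1.58985710e-01]
from [140.2 531.8 227.5] to [510.6 222.  218. ] rows 14 [-2.802, -2.053, 0.068, 0.0, -0.0, -1.706]
```

View pics/ov.png

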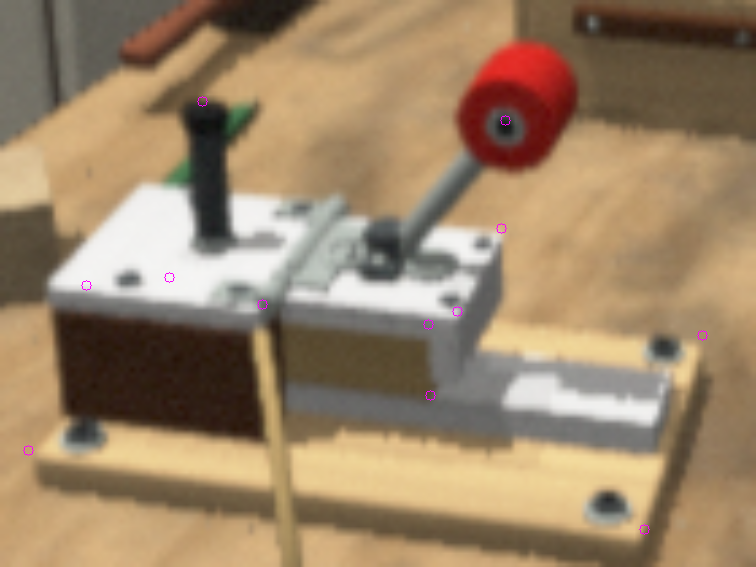

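>>> {"fn": "jog_arm", "kwargs": {"increments": [[-2.8, -2.05, 0.07, 0, 0, -1.7, 9.4], [-2.8, -2.05, 0.07, 0, 0, -1.7, 9.4], [-2.8, -2.05, 0.07, 0, 0, -1.7, 9.4], [-2.8, -2.05, 0.07, 0, 0, -1.7, 9.4], [-2.8, -2.05, 0.07, 0, 0, -1.7, 9.4], [-2.8, -2.05, 0.07, 0, 0, -1.7, 9.4], [-2.8, -2.05, 0.07, 0, 0, -1.7, 9.4], [-2.8, -2.05, 0.07, 0, 0, -1.7, 9.4], [-2.8, -2.05, 0.07, 0, 0, -1.7, 9.4], [-2.8, -2.05, 0.07, 0, 0, -1.7, 9.4], [-2.8, -2.05, 0.07, 0, 0, -1.7, 9.4], [-2.8, -2.05, 0.07, 0, 0, -1.7, 9.4], [-2.8, -2.05, 0.07, 0, 0, -1.7, 9.4], [-2.8, -2.05, 0.07, 0, 0, -1.7, 9.4], [0, 0, 0, 0, 0, 0, 9.4]], "squeeze": 15}}

```text
clock: 2.78
eef_pos: [511.3, 221.1, 217.2]
eef_rot: [-3.141, -0.0, -2.986]
wrist_force: [-1.1, 0.6, -0.7]
finger_gap: 93.9
```

Run:
```python
from plan import *
s=read_state();print(s['joints'].round(2),s['eef_rot'])
plan(W(j,(-55,0,143)),Rt(j[2]),5)
c=snap('side','s1');c=snap('top','t1')
```

```text
[ 0.34  0.32  1.51 -0.    1.3  -1.38] [-3.14136770e+00 -4.56286915e-04 -2.98579139e+00]
from [511.3 221.1 217.2] to [510.6 222.  146. ] rows 5 [0.01, 0.021, 1.424, -0.003, -0.005, -0.036]
```

View pics/s1.png

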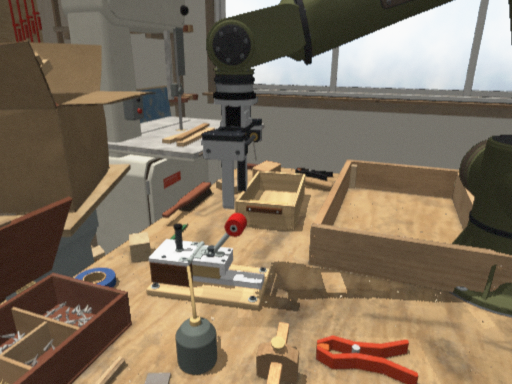

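View pics/t1.png

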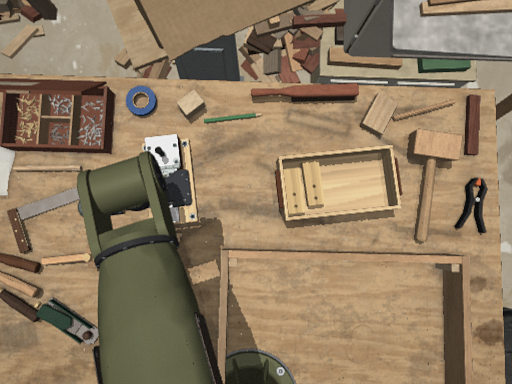

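The side view shows the open fingers at about (227,200) and (242,190), straddling the knob at (235,224). I'll descend and close gently.

>>> {"fn": "jog_arm", "kwargs": {"increments": [[0, 0.1, 1.8, 0, 0, 0, 9.4], [0, 0, 1.8, 0, 0, 0, 9.4], [0, 0, 1.8, 0, 0, 0, 9.4], [0, 0, 1.7, 0, 0, 0, 9.4], [0, 0, 0, 0, 0, 0, 6], [0, 0, 0, 0, 0, 0, 4], [0, 0, 0, 0, 0, 0, 2.8], [0, 0, 0, 0, 0, 0, 2.8], [0, 0, 0, 0, 0, 0, 2.8]], "squeeze": 15}}

```text
clock: 4.0
eef_pos: [510.0, 223.2, 146.9]
eef_rot: [3.142, 0.0, -2.984]
wrist_force: [0.2, -0.3, 0.3]
finger_gap: 47.5
```

Run:
```python
from plan import *
s=read_state();print(s['wrist_force'],s['finger_gap'],s['moment'])
c=snap('side','s2')
cv2.imwrite('pics/s2z.png',cv2.cvtColor(cv2.resize(c['image'][130:310,140:300],None,fx=3.3,fy=3.3),cv2.COLOR_RGB2BGR))
```

```text
[ 0.19992541 -0.27484478  0.32868055] 47.497437424049934 [ 0.06766789 -0.03518622 -0.00728062]
```

View pics/s2z.png

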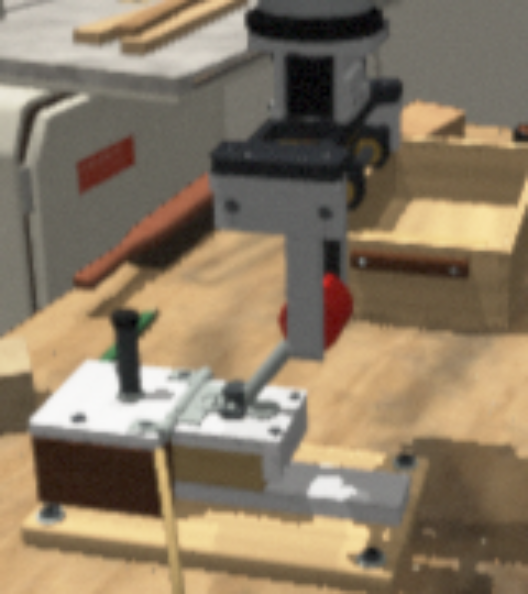

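>>> {"fn": "jog_arm", "kwargs": {"increments": [[0, 0, 0, 0, 0, 0, 2.8], [0, 0, 0, 0, 0, 0, 2.8], [0, 0, 0, 0, 0, 0, 2.8], [0, 0, 0, 0, 0, 0, 2.8]], "squeeze": 20}}

```text
clock: 4.55
eef_pos: [509.9, 223.5, 146.7]
eef_rot: [3.141, 0.0, -2.984]
wrist_force: [-0.2, 6.0, -0.4]
finger_gap: 34.1
```

Run:
```python
from plan import *
s=read_state();print(s['wrist_force'],s['finger_gap'],s['moment'])
h=lambda a:np.array([-85*np.cos(a)+70*np.sin(a),70*np.cos(a)+85*np.sin(a)])
A=[0]+list(np.linspace(.06,1.44,16))
P=np.array([h(a) for a in A]); print((-np.diff(P,axis=0)/10).round(2).tolist())
```

```text
[-0.16388968  5.99673038 -0.35445688] 34.05810660279234 [ 0.92527748  0.12692682 -0.20851525]
[[-0.44, -0.5], [-0.72, -0.71], [-0.78, -0.64], [-0.84, -0.56], [-0.89, -0.49], [-0.93, -0.4], [-0.96, -0.31], [-0.99, -0.22], [-1.0, -0.13], [-1.01, -0.04], [-1.01, 0.05], [-1.0, 0.15], [-0.98, 0.24], [-0.96, 0.33], [-0.92, 0.41], [-0.88, 0.5]]
```

>>> {"fn": "jog_arm", "kwargs": {"increments": [[-0.2, 0.05, -0.25, 0, 0, 0, 2.8], [-0.24, 0, -0.25, 0, 0, 0, 2.8], [-0.72, 0, -0.71, 0, 0, 0, 2.8], [-0.78, 0, -0.64, 0, 0, 0, 2.8], [-0.84, 0, -0.56, 0, 0, 0, 2.8], [-0.89, 0, -0.49, 0, 0, 0, 2.8], [-0.93, 0, -0.4, 0, 0, 0, 2.8]], "squeeze": 20}}

```text
clock: 5.42
eef_pos: [555.9, 230.4, 179.9]
eef_rot: [-3.141, -0.0, -2.984]
wrist_force: [-1.1, -5.4, -8.2]
finger_gap: 33.9
```

Run:
```python
from plan import *
s=read_state();print(s['wrist_force'],s['finger_gap'],s['moment'])
p=s['eef_pos'];hg=W(j,(30,0,73)); d=p-hg; x=d[0]*np.cos(j[2])+d[1]*np.sin(j[2]); z=d[2]-3
print(x,z,np.hypot(x,z), 'angle',np.arctan2(85,-70) if 0 else np.arctan2(70,-85)-np.arctan2(z,x))
c=snap('side','s3')
cv2.imwrite('pics/s3z.png',cv2.cvtColor(cv2.resize(c['image'][130:310,140:300],None,fx=3.3,fy=3.3),cv2.COLOR_RGB2BGR))
```

```text
[-1.09471089 -5.41864972 -8.18479483] 33.91054371705974 [-0.93502513  0.50454276 -0.20334329]
-38.88831154132885 103.94633285133222 110.98261525020663 angle 0.5238737620648553
```

View pics/s3z.png

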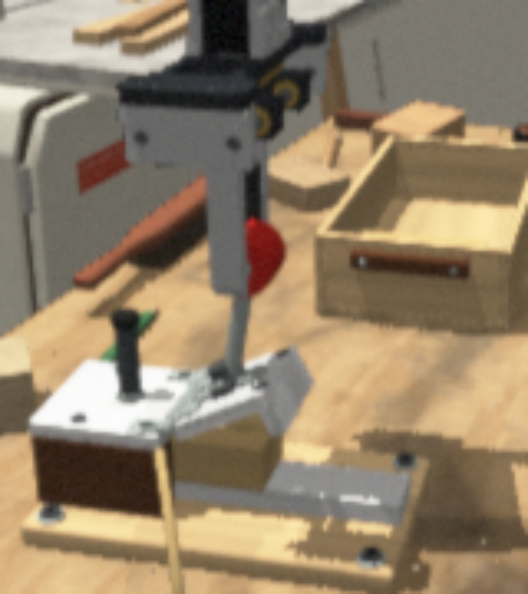

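The leaf is up about 0.5 rad with the knob still between the pads at about (250,260) in the crop. I'll continue along the arc.

>>> {"fn": "jog_arm", "kwargs": {"increments": [[-0.96, -0.03, -0.31, 0, 0, 0, 2.8], [-0.99, 0, -0.22, 0, 0, 0, 2.8], [-1.0, 0, -0.13, 0, 0, 0, 2.8], [-1.01, 0, -0.04, 0, 0, 0, 2.8], [-1.01, 0, 0.05, 0, 0, 0, 2.8], [-1.0, 0, 0.15, 0, 0, 0, 2.8], [-0.98, 0, 0.24, 0, 0, 0, 2.8], [-0.96, 0, 0.33, 0, 0, 0, 2.8], [-0.7, 0, 0.31, 0, 0, 0, 2.8], [-0.5, 0, 0.25, 0, 0, 0, 2.8], [0, 0, 0, 0, 0, 0, 2.8]], "squeeze": 20}}

```text
clock: 6.85
eef_pos: [647.3, 244.1, 175.5]
eef_rot: [-3.141, 0.005, -2.985]
wrist_force: [3.9, -8.1, 3.5]
finger_gap: 33.7
```

Run:
```python
from plan import *
s=read_state();print(s['wrist_force'],s['finger_gap'],s['moment'])
p=s['eef_pos'];hg=W(j,(30,0,73)); d=p-hg; x=d[0]*np.cos(j[2])+d[1]*np.sin(j[2]); z=d[2]-3
print(x,z,np.hypot(x,z), 'angle',np.arctan2(85,-70) if 0 else np.arctan2(70,-85)-np.arctan2(z,x))
c=snap('side','s4')
cv2.imwrite('pics/s4z.png',cv2.cvtColor(cv2.resize(c['image'][130:310,140:300],None,fx=3.3,fy=3.3),cv2.COLOR_RGB2BGR))
```

```text
[ 3.87050055 -8.07690564  3.45188962] 33.67841311822143 [-1.25677279 -0.60403919 -0.13120587]
53.4701100525242 99.46713036668888 112.92813065137017 angle 1.3751185089617963
```

View pics/s4z.png

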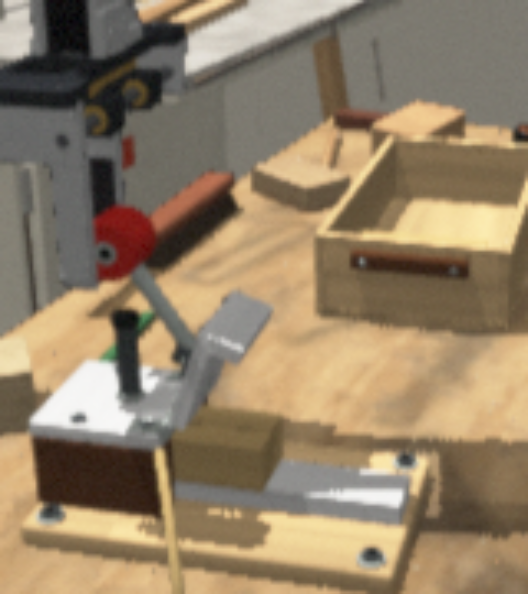

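Run:
```python
from plan import *
c=camera('side')
for a in (0,.9,1.0,1.1,1.2,1.3,1.466):
    q=(30-85*np.cos(a)+70*np.sin(a),17,73+70*np.cos(a)+85*np.sin(a)); t=(30-70*np.cos(a),32,73+70*np.sin(a))
    print(a,proj(c,W(j,q))[0].round(1),np.round(q,1),W(j,q).round(0),((proj(c,W(j,t))[0]-[140,130])*3.3).round(0))
s=read_state();print(s['eef_pos'],s['wrist_force'])
```

```text
0 [233.7 227.3] [-55.  17. 143.] [508. 239. 143.] [280. 438.]
0.9 [189.1 204.1] [ 32.   17.  183.1] [594. 253. 183.] [233. 349.]
1.0 [183.7 204. ] [ 43.   17.  182.3] [605. 254. 182.] [223. 342.]
1.1 [178.4 204.5] [ 53.8  17.  180.5] [615. 256. 181.] [213. 336.]
1.2 [173.3 205.5] [ 64.4  17.  177.6] [626. 258. 178.] [202. 330.]
1.3 [168.5 207. ] [ 74.7  17.  173.6] [636. 259. 174.] [191. 326.]
1.466 [161.1 210.5] [ 90.7  17.  164.9] [652. 262. 165.] [172. 321.]
[647.16196953 244.04704204 175.45935255] [ 3.93112339 -8.38649254  2.92039967]
```

>>> {"fn": "jog_arm", "kwargs": {"increments": [[0, 0, 0, 0, 0, 0, 2.8], [-0.25, -0.02, 0.12, 0, 0, 0, 2.8], [-0.25, 0, 0.12, 0, 0, 0, 2.8], [-0.25, 0, 0.13, 0, 0, 0, 2.8]], "squeeze": 35}}

```text
clock: 7.45
eef_pos: [654.3, 245.1, 171.9]
eef_rot: [-3.141, 0.004, -2.985]
wrist_force: [1.0, -8.3, 5.7]
finger_gap: 33.7
```

Run:
```python
from plan import *
s=read_state();print(s['wrist_force'],s['finger_gap'],s['eef_pos'])
c=snap('side','s5')
cv2.imwrite('pics/s5z.png',cv2.cvtColor(cv2.resize(c['image'][150:270,120:240],None,fx=5,fy=5,interpolation=cv2.INTER_CUBIC),cv2.COLOR_RGB2BGR))
```

```text
[ 1.02771836 -8.25935608  5.70178589] 33.74009661238481 [654.2689273  245.1167895  171.92093311]
```

View pics/s5z.png

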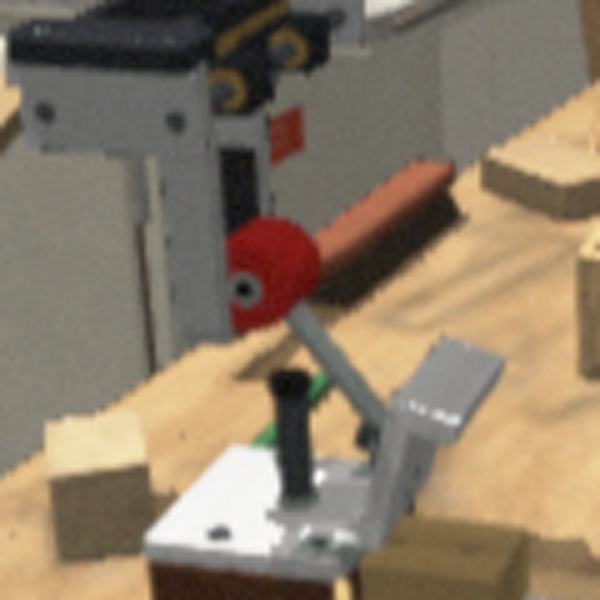

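>>> {"fn": "jog_arm", "kwargs": {"increments": [[-0.25, 0, 0.13, 0, 0, 0, 2.8], [-0.25, 0, 0.13, 0, 0, 0, 2.8], [-0.25, 0, 0.13, 0, 0, 0, 2.8], [-0.24, 0, 0.14, 0, 0, 0, 2.8], [-0.24, 0, 0.14, 0, 0, 0, 2.8], [0, 0, 0, 0, 0, 0, 2.8]], "squeeze": 35}}

```text
clock: 8.25
eef_pos: [666.3, 246.9, 164.6]
eef_rot: [-3.141, 0.003, -2.985]
wrist_force: [1.1, -7.4, 3.7]
finger_gap: 33.5
```

Run:
```python
from plan import *
s=read_state();print(s['wrist_force'],s['finger_gap'],s['eef_pos'])
c=snap('side','s6')
cv2.imwrite('pics/s6z.png',cv2.cvtColor(cv2.resize(c['image'][150:270,120:240],None,fx=5,fy=5,interpolation=cv2.INTER_CUBIC),cv2.COLOR_RGB2BGR))
```

```text
[ 1.05388099 -7.39234719  3.67776948] 33.51081658067193 [666.29520824 246.93745876 164.62836117]
```

View pics/s6z.png

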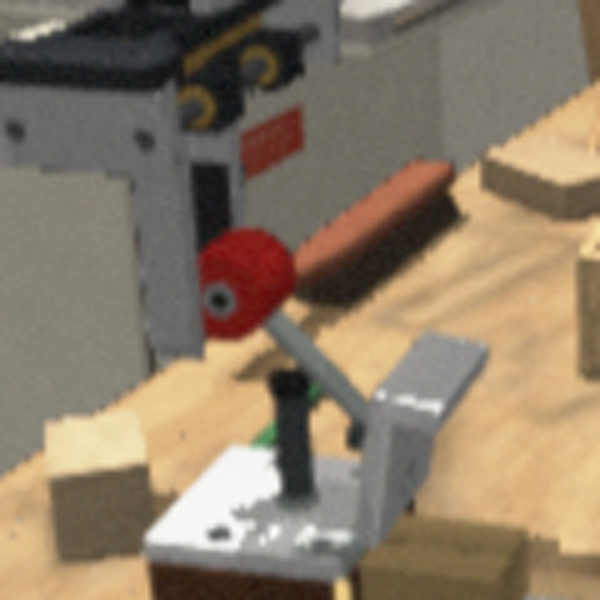

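>>> {"fn": "jog_arm", "kwargs": {"increments": [[-0.22, 0, 0.14, 0, 0, 0, 2.8], [-0.22, 0, 0.14, 0, 0, 0, 2.8], [-0.2, 0, 0.14, 0, 0, 0, 2.8], [0, 0, 0, 0, 0, 0, 2.8]], "squeeze": 35}}

```text
clock: 8.8
eef_pos: [672.2, 247.8, 160.4]
eef_rot: [-3.14, 0.002, -2.985]
wrist_force: [-2.4, -8.4, 3.4]
finger_gap: 33.6
```

Run:
```python
from plan import *
s=read_state();print(s['wrist_force'],s['finger_gap'],s['eef_pos'])
c=snap('side','s7')
cv2.imwrite('pics/s7z.png',cv2.cvtColor(cv2.resize(c['image'][150:270,120:240],None,fx=5,fy=5,interpolation=cv2.INTER_CUBIC),cv2.COLOR_RGB2BGR))
```

```text
[-2.43462787 -8.42441771  3.44659504] 33.55235340388545 [672.19442811 247.79531615 160.42684009]
```

View pics/s7z.png

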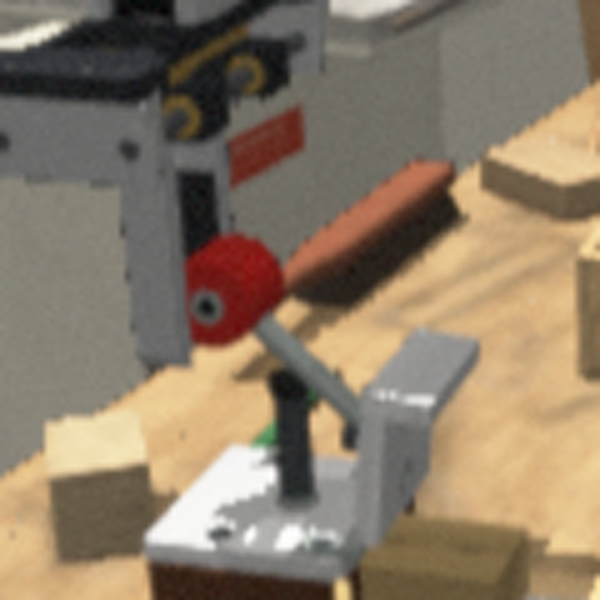

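The knob's end sits at image (161,211), which matches 1.466 rad, and the force sign has turned, so the leaf is on its stop. I'll release and rise.

>>> {"fn": "jog_arm", "kwargs": {"increments": [[0, 0, 0, 0, 0, 0, 4], [0, 0, 0, 0, 0, 0, 6], [0, 0, 0, 0, 0, 0, 7], [0, 0, 0, 0, 0, 0, 7], [0, 0, -1, 0, 0, 0, 7], [0, 0, -2, 0, 0, 0, 7], [0, 0, -2.5, 0, 0, 0, 7], [0, 0, -2.5, 0, 0, 0, 7], [0, 0, 0, 0, 0, 0, 7]], "squeeze": 15}}

```text
clock: 9.98
eef_pos: [671.9, 249.0, 242.3]
eef_rot: [3.141, 0.005, -2.984]
wrist_force: [-0.2, -0.1, -0.5]
finger_gap: 69.9
```

Run:
```python
from plan import *
s=read_state();print(s['wrist_force'],s['finger_gap'],s['eef_pos'])
c=snap('side','s8')
cv2.imwrite('pics/s8z.png',cv2.cvtColor(cv2.resize(c['image'][150:310,110:270],None,fx=3.7,fy=3.7,interpolation=cv2.INTER_CUBIC),cv2.COLOR_RGB2BGR))
# approach
g=np.array(W(j,(-8,0,45))); Rg=Rt(j[2],40); z=Rg.as_matrix()[:,2]
print('pre',g-z*130)
plan(W(j,(-100,0,250)),Rt(j[2]),8)
plan(g-z*130,Rg,12)
```

```text
[-0.24027594 -0.14787876 -0.54088179] 69.89751119609619 [671.88450276 249.03762366 242.25440406]
pre [474.50075187 216.21704428 144.58577761]
from [671.4 248.9 240. ] to [466.2 214.9 253. ] rows 8 [2.601, -0.016, -0.165, 0.002, 0.015, -0.01]
from [671.4 248.9 240. ] to [472.6 215.9 146.9] rows 12 [1.876, -0.011, 0.211, -0.001, -3.323, -0.007]
```

View pics/s8z.png

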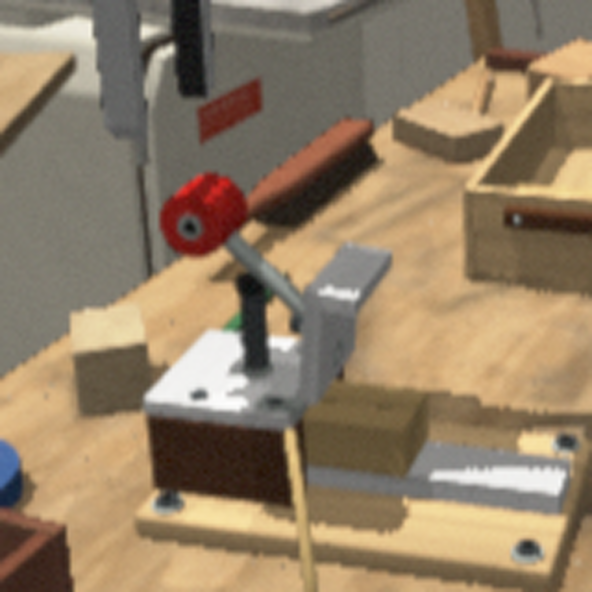

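>>> {"fn": "jog_arm", "kwargs": {"increments": [[2.6, 0, -0.15, 0, 0, 0, 8], [2.6, 0, -0.15, 0, 0, 0, 8], [2.6, 0, -0.15, 0, 0, 0, 8], [2.6, 0, -0.15, 0, 0, 0, 8], [2.6, 0, -0.15, 0, 0, 0, 8], [2.6, 0, -0.15, 0, 0, 0, 8], [2.6, 0, -0.15, 0, 0, 0, 8], [2.6, 0, -0.15, 0, 0, 0, 8], [0, 0, 0, 0, 0, 0, 8]]}}

```text
clock: 11.15
eef_pos: [464.8, 216.1, 250.6]
eef_rot: [-3.142, -0.0, -2.984]
wrist_force: [0.3, 0.5, -0.4]
finger_gap: 80.0
```

Run:
```python
from plan import *
g=np.array(W(j,(-8,0,45))); Rg=Rt(j[2],40); z=Rg.as_matrix()[:,2]
plan(g-z*130,Rg,10)
```

```text
from [464.8 216.1 250.6] to [472.6 215.9 146.9] rows 10 [0.252, -0.014, 1.03, -0.002, -4.002, -0.005]
```

>>> {"fn": "jog_arm", "kwargs": {"increments": [[0.25, -0.01, 1.03, 0, -4, 0, 8], [0.25, -0.01, 1.03, 0, -4, 0, 8], [0.25, -0.01, 1.03, 0, -4, 0, 8], [0.25, -0.01, 1.03, 0, -4, 0, 8], [0.25, -0.01, 1.03, 0, -4, 0, 8], [0.25, -0.01, 1.03, 0, -4, 0, 8], [0.25, -0.01, 1.03, 0, -4, 0, 8], [0.25, -0.01, 1.03, 0, -4, 0, 8], [0.25, -0.01, 1.03, 0, -4, 0, 8], [0.25, -0.01, 1.03, 0, -4, 0, 8], [0, 0, 0, 0, 0, 0, 8]]}}

```text
clock: 12.52
eef_pos: [473.3, 216.2, 145.6]
eef_rot: [-3.14, 0.695, -2.983]
wrist_force: [0.0, -0.2, -0.0]
finger_gap: 80.0
```

Run:
```python
from plan import *
s=read_state();print(s['joints'].round(2),s['eef_rot'].round(3))
g=np.array(W(j,(-8,0,45))); Rg=Rt(j[2],40); z=Rg.as_matrix()[:,2]
plan(g,Rg,8)
c=snap('side','s9');c=snap('top','t9')
```

```text
[ 0.45  0.09  2.14 -0.67  0.3  -0.7 ] [-3.14   0.695 -2.983]
from [473.3 216.2 145.6] to [555.1 229.1  47.3] rows 8 [-0.006, -0.0, 1.606, -0.012, -0.024, -0.001]
```

View pics/s9.png

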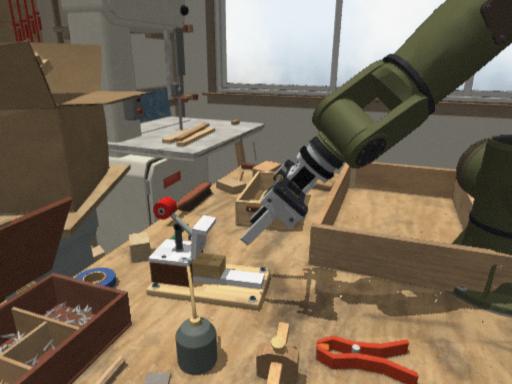

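View pics/t9.png

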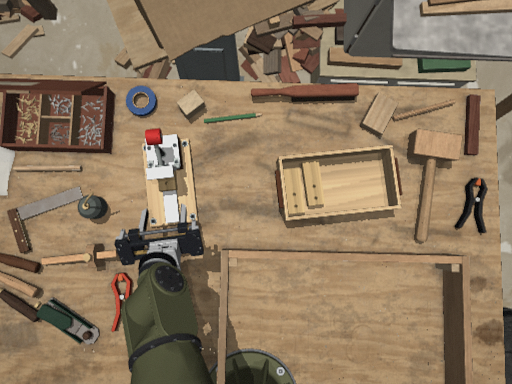

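```bash
cat > kin.py <<'E'
from plan import *
from scipy.optimize import least_squares
Rx=lambda a:R.from_euler('x',a).as_matrix();Ry=lambda a:R.from_euler('y',a).as_matrix();Rz=lambda a:R.from_euler('z',a).as_matrix()
def fk(q,k):
    a1,d1,L1,L2,Lt,e=k
    A=Rz(q[0]); p=A@np.array([a1,0,d1]); A=A@Ry(q[1]); p=p+A@np.array([0,0,L1]); A=A@Ry(q[2]); p=p+A@np.array([e,0,L2])
    A=A@Rz(q[3])@Ry(q[4]); p=p+A@np.array([0,0,Lt]); return p,A@Rz(q[5])
D=[([1.24640217,.300453,1.5216,0,1.32068,-.06659],(140.16,531.59,226.89)),([.34,.32,1.51,0,1.3,-1.38],(511.3,221.1,217.2))]
s=read_state(); D.append((s['joints'],s['eef_pos']))
f=lambda k:np.concatenate([(fk(q,k)[0]-p)*w for (q,p),w in zip(D,(1,.2,1))]+[(np.array(k)-[0,300,350,350,200,0])*.003])
r=least_squares(f,[0,300,350,350,200,0]);k=r.x
if __name__=='__main__':
    print(k.round(1),f(k).round(2)); 
    A=fk(s['joints'],k)[1]; B=R.from_euler('xyz',s['eef_rot']).as_matrix(); print((A.T@B).round(3))
E
python3 kin.py
```

```text
[227.4   4.8 247.1 231.9  48.2 -94.7] [ 3.470e+01 -1.159e+01 -2.300e-01  2.210e+00 -7.260e+00  1.200e+00
  2.000e-02 -7.000e-02 -1.000e-02  6.800e-01 -8.900e-01 -3.100e-01
 -3.500e-01 -4.600e-01 -2.800e-01]
[[ 0. -1. -0.]
 [ 1. -0.  0.]
 [-0. -0.  1.]]
```

```bash
sed -i 's/a1,d1,L1,L2,Lt,e=k/a1,d1,L1,L2,Lt,e,b=k/; s/np.array(\[a1,0,d1\])/np.array([a1,b,d1])/; s/\[0,300,350,350,200,0\]/[0,300,350,350,200,0,37]/g' kin.py
cat >> kin.py <<'E'
    from scipy.optimize import least_squares
    off=(A.T@B)
    def ik(p,Rg,q0):
        def g(q):
            pp,AA=fk(q,k); return np.r_[(pp-p)/100, R.from_matrix((AA@off).T@Rg.as_matrix()).as_rotvec()]
        return least_squares(g,q0,bounds=([-3.03,-.79,.23,-3,-1,-4],[3.03,2.21,2.52,4.18,3.07,4]))
    for tilt in (30,35,40):
        q=s['joints'].copy()
        for x in (-8,-40,-70,-100,-110):
            Rg=Rt(j[2],tilt); z=Rg.as_matrix()[:,2]
            r=ik(W(j,(x,0,45))-3*z,Rg,q); q=r.x; print(tilt,x,q.round(2),r.cost)
E
python3 kin.py
```

```text
[ 15.8 300.  370.8 454.3 248.8  67.8  36.6] [-0.06 -0.04 -0.16  0.34 -0.15  0.8  -0.    0.01 -0.    0.05 -0.    0.06
  0.31  0.15  0.2  -0.  ]
[[ 0. -1. -0.]
 [ 1. -0.  0.]
 [-0. -0.  1.]]
30 -8 [ 0.37  0.51  1.82 -0.35  0.32 -1.05] 3.442561947804267e-30
30 -40 [ 0.39  0.45  1.91 -0.41  0.29 -0.98] 1.1310699094014254e-23
30 -70 [ 0.41  0.4   1.99 -0.48  0.27 -0.89] 1.7628614405218637e-22
30 -100 [ 0.43  0.35  2.07 -0.56  0.25 -0.8 ] 1.8170580876876526e-20
30 -110 [ 0.43  0.33  2.1  -0.58  0.25 -0.76] 3.531563275053346e-20
35 -8 [ 0.38  0.5   1.87 -0.65  0.21 -0.75] 2.4695507865640552e-20
35 -40 [ 0.4   0.45  1.96 -0.79  0.19 -0.59] 3.373920563871144e-30
35 -70 [ 0.42  0.4   2.04 -0.94  0.18 -0.43] 1.706866779764167e-30
35 -100 [ 0.44  0.35  2.12 -1.09  0.18 -0.25] 4.5637486366940866e-30
35 -110 [ 0.45  0.33  2.14 -1.14  0.18 -0.2 ] 4.646063143437983e-30
40 -8 [ 0.39  0.51  1.91 -1.34  0.15 -0.06] 6.0127584676762755e-30
40 -40 [ 0.41  0.46  2.   -1.56  0.16  0.18] 1.799294065433079e-26
40 -70 [ 0.43  0.41  2.08 -1.72  0.17  0.36] 2.2309852920628817e-28
40 -100 [ 0.45  0.36  2.15 -1.85  0.19  0.51] 7.330436498838049e-30
40 -110 [ 0.46  0.35  2.18 -1.88  0.2   0.55] 2.845403548702462e-21
```

```bash
sed -i 's/(30,35,40)/(33,)/; s/(-8,-40,/(-14,-40,/' kin.py; python3 kin.py | tail -5
python3 - <<'E'
from plan import *
Rg=Rt(j[2],33); z=Rg.as_matrix()[:,2]; g=W(j,(-14,0,46))
plan(g-z*115,Rg,3)
E
```

```text
33 -14 [ 0.38  0.49  1.87 -0.52  0.25 -0.88] 5.238253941637398e-27
33 -40 [ 0.4   0.45  1.94 -0.6   0.23 -0.78] 1.6703739258189472e-22
33 -70 [ 0.41  0.4   2.02 -0.71  0.21 -0.66] 1.950781032164548e-30
33 -100 [ 0.43  0.35  2.1  -0.83  0.2  -0.52] 1.5186852383990546e-30
33 -110 [ 0.44  0.33  2.12 -0.87  0.2  -0.47] 1.541461915883911e-30
from [474.1 216.5 147.3] to [487.6 218.3 145. ] rows 3 [-0.313, -0.009, 0.338, -0.024, 2.302, -0.021]
```

>>> {"fn": "jog_arm", "kwargs": {"increments": [[-0.31, 0, 0.34, 0, 2.3, 0, 7.5], [-0.31, 0, 0.34, 0, 2.3, 0, 7.5], [-0.31, 0, 0.34, 0, 2.3, 0, 7.5], [0, 0, 0, 0, 0, 0, 7.5]]}}

```text
clock: 13.12
eef_pos: [488.0, 218.9, 145.6]
eef_rot: [3.14, 0.578, -2.985]
wrist_force: [-0.9, -0.5, -0.1]
finger_gap: 74.9
```

Run:
```python
from plan import *
Rg=Rt(j[2],33); z=Rg.as_matrix()[:,2]; g=W(j,(-14,0,46))
plan(g,Rg,8)
```

```text
from [488.  218.9 145.6] to [549.5 228.2  48.5] rows 8 [0.011, -0.006, 1.441, 0.001, 0.016, -0.012]
```

>>> {"fn": "jog_arm", "kwargs": {"increments": [[0.01, 0, 1.44, 0, 0, 0, 7.5], [0.01, 0, 1.44, 0, 0, 0, 7.5], [0.01, 0, 1.44, 0, 0, 0, 7.5], [0.01, 0, 1.44, 0, 0, 0, 7.5], [0.01, 0, 1.44, 0, 0, 0, 7.5], [0, 0, 0, 0, 0, 0, 7.5]]}}

```text
clock: 13.88
eef_pos: [525.4, 224.4, 82.4]
eef_rot: [-3.141, 0.575, -2.984]
wrist_force: [0.4, -0.7, 0.1]
finger_gap: 75.2
```

Run:
```python
from plan import *
Rg=Rt(j[2],33); z=Rg.as_matrix()[:,2]; g=W(j,(-14,0,46))
plan(g,Rg,4)
print(read_state()['joints'].round(2))
c=snap('side','s10')
cv2.imwrite('pics/s10z.png',cv2.cvtColor(cv2.resize(c['image'][150:310,130:300],None,fx=3.7,fy=3.7,interpolation=cv2.INTER_CUBIC),cv2.COLOR_RGB2BGR))
c=snap('top','t10')
cv2.imwrite('pics/t10z.png',cv2.cvtColor(cv2.resize(c['image'][120:260,100:240],None,fx=4,fy=4,interpolation=cv2.INTER_CUBIC),cv2.COLOR_RGB2BGR))
```

```text
from [525.4 224.4  82.4] to [549.5 228.2  48.5] rows 4 [-0.05, -0.001, 1.043, -0.018, -0.01, -0.014]
[ 0.4   0.33  1.98 -0.45  0.3  -0.93]
```

View pics/s10z.png

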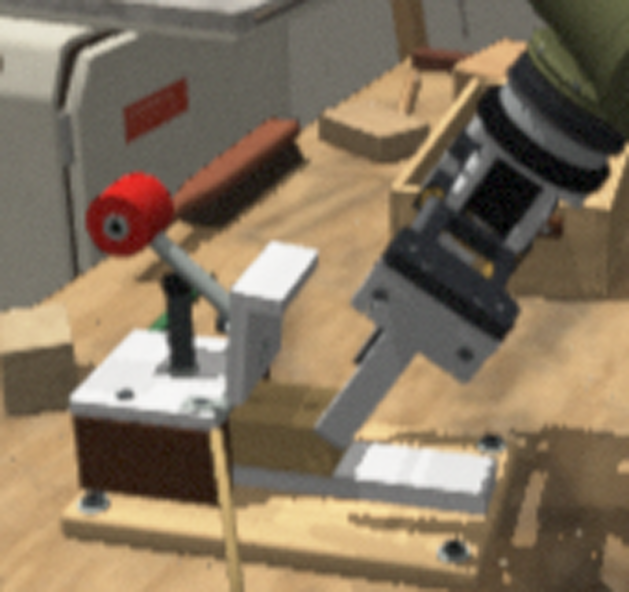

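View pics/t10z.png

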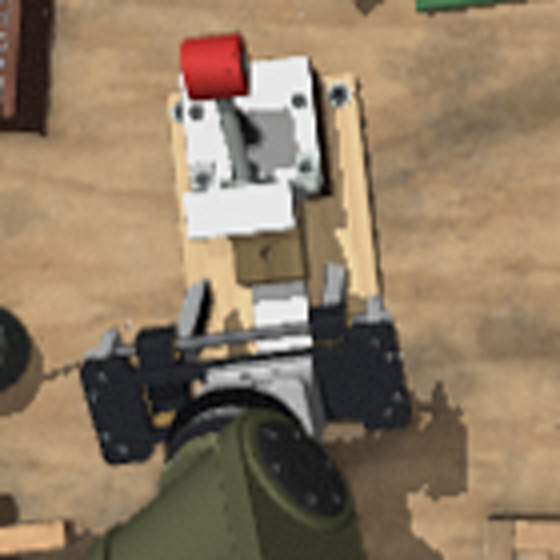

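Fingers straddle the block evenly in the top crop (fingers at columns 205 and 328, block 237–302), and the leaf's toe is well clear. I'll go in and grip.

>>> {"fn": "jog_arm", "kwargs": {"increments": [[-0.04, 0, 1.04, 0, 0, 0, 7.5], [-0.04, 0, 1.04, 0, 0, 0, 7.5], [-0.04, 0, 1.04, 0, 0, 0, 7.5], [-0.04, 0, 1.04, 0, 0, 0, 7.5], [0, 0, 0, 0, 0, 0, 5], [0, 0, 0, 0, 0, 0, 4], [0, 0, 0, 0, 0, 0, 3.8], [0, 0, 0, 0, 0, 0, 3.8], [0, 0, 0, 0, 0, 0, 3.8], [0, 0, 0, 0, 0, 0, 3.8]], "squeeze": 15}}

```text
clock: 15.22
eef_pos: [549.4, 228.5, 50.5]
eef_rot: [3.141, 0.578, -2.984]
wrist_force: [-2.9, -0.6, 5.0]
finger_gap: 44.4
```

Run:
```python
from plan import *
s=read_state();print(s['joints'].round(2),s['wrist_force'],s['finger_gap'],s['moment'])
Rg=Rt(j[2],33)
plan(W(j,(-14,0,46)),Rg,4); plan(W(j,(-109,0,46)),Rg,14)
```

```text
[ 0.38  0.43  1.93 -0.53  0.24 -0.86] [-2.92055267 -0.61300726  5.01209295] 44.350158670790286 [-0.02775266  0.2444289   0.03201992]
from [549.4 228.5  50.5] to [549.5 228.2  48.5] rows 4 [0.027, -0.007, 0.043, -0.009, 0.032, -0.017]
from [549.4 228.5  50.5] to [455.7 213.2  48.5] rows 14 [0.576, -0.002, -0.358, -0.003, 0.009, -0.005]
```

>>> {"fn": "jog_arm", "kwargs": {"increments": [[0.17, 0, -0.13, 0, 0, 0, 3.8], [0.34, 0, -0.22, 0, 0, 0, 3.8], [0.5, 0, -0.33, 0, 0, 0, 3.8], [0.5, 0, -0.33, 0, 0, 0, 3.8], [0.5, 0, -0.33, 0, 0, 0, 3.8], [0, 0, 0, 0, 0, 0, 3.8]], "squeeze": 20}}

```text
clock: 15.98
eef_pos: [525.0, 224.6, 50.5]
eef_rot: [-3.141, 0.577, -2.984]
wrist_force: [-3.5, 0.4, 6.0]
finger_gap: 44.3
```

Run:
```python
from plan import *
s=read_state();print(s['joints'].round(2),s['wrist_force'],s['finger_gap'],s['moment'])
Rg=Rt(j[2],33)
plan(W(j,(-109,0,48)),Rg,12)
c=snap('side','s11')
cv2.imwrite('pics/s11z.png',cv2.cvtColor(cv2.resize(c['image'][150:310,130:300],None,fx=3.7,fy=3.7,interpolation=cv2.INTER_CUBIC),cv2.COLOR_RGB2BGR))
```

```text
[ 0.4   0.39  1.99 -0.6   0.23 -0.78] [-3.52917093  0.42226479  5.97769541] 44.26693707708433 [-0.0042228   0.23801398  0.03585058]
from [525.  224.6  50.5] to [455.7 213.2  50.5] rows 12 [0.491, -0.003, -0.319, -0.004, 0.007, -0.005]
```

View pics/s11z.png

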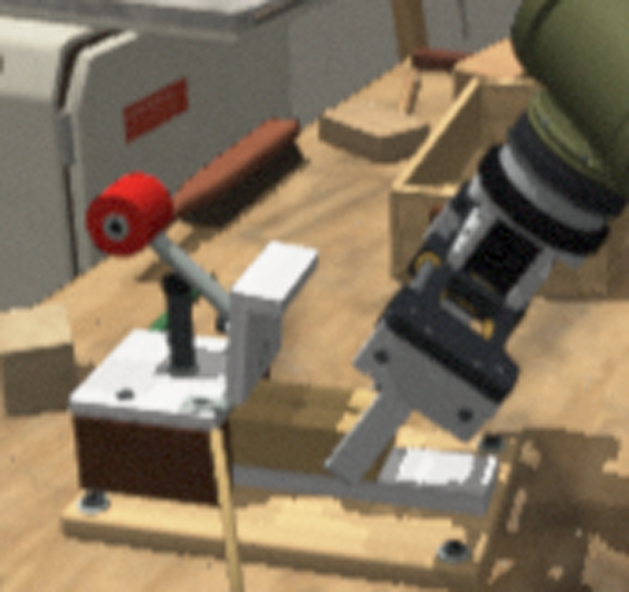

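>>> {"fn": "jog_arm", "kwargs": {"increments": [[0.49, 0, -0.34, 0, 0, 0, 3.8], [0.49, 0, -0.33, 0, 0, 0, 3.8], [0.49, 0, -0.32, 0, 0, 0, 3.8], [0.49, 0, -0.32, 0, 0, 0, 3.8], [0.49, 0, -0.32, 0, 0, 0, 3.8], [0.49, 0, -0.32, 0, 0, 0, 3.8], [0.49, 0, -0.32, 0, 0, 0, 3.8], [0.49, 0, -0.32, 0, 0, 0, 3.8], [0.49, 0, -0.32, 0, 0, 0, 3.8], [0.49, 0, -0.32, 0, 0, 0, 3.8], [0.49, 0, -0.32, 0, 0, 0, 3.8], [0.49, 0, -0.32, 0, 0, 0, 3.8], [0, 0, 0, 0, 0, 0, 3.8]]}}

```text
clock: 17.65
eef_pos: [455.7, 213.6, 50.8]
eef_rot: [-3.142, 0.578, -2.984]
wrist_force: [-0.4, 0.1, -1.2]
finger_gap: 44.1
```

Run:
```python
from plan import *
s=read_state();print(s['joints'].round(2),s['wrist_force'],s['finger_gap'],s['moment'])
c=snap('side','s12')
cv2.imwrite('pics/s12z.png',cv2.cvtColor(cv2.resize(c['image'][150:310,130:300],None,fx=3.7,fy=3.7,interpolation=cv2.INTER_CUBIC),cv2.COLOR_RGB2BGR))
c=snap('top','t12')
cv2.imwrite('pics/t12z.png',cv2.cvtColor(cv2.resize(c['image'][120:260,100:240],None,fx=4,fy=4,interpolation=cv2.INTER_CUBIC),cv2.COLOR_RGB2BGR))
```

```text
[ 0.44  0.28  2.17 -0.85  0.2  -0.49] [-0.41753012  0.05934712 -1.15082422] 44.100634277053665 [-6.27087070e-02  4.62315423e-01 -1.27432042e-05]
```

View pics/s12z.png

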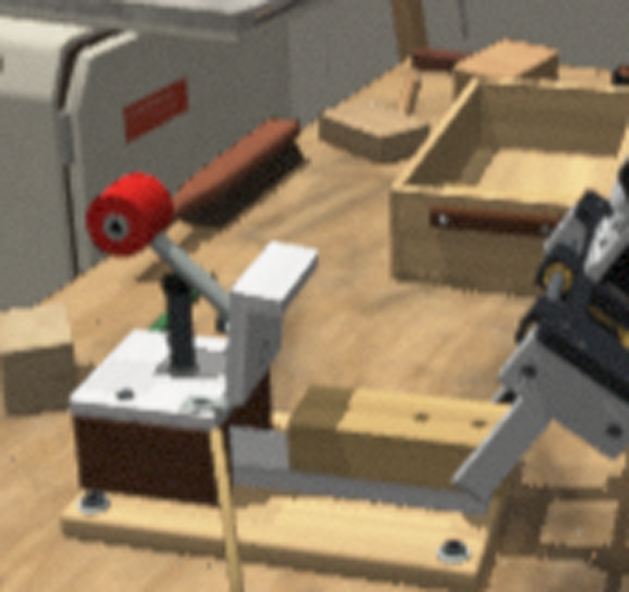

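View pics/t12z.png

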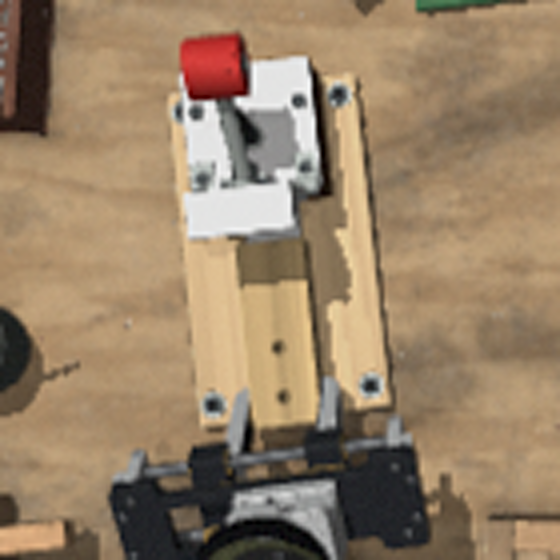

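The block is fully drawn out, flat on the bed with holes up; its front end is near (285,425) in the top crop. Next I'll release and regrip upright at its middle.

>>> {"fn": "jog_arm", "kwargs": {"increments": [[0, 0, 0, 0, 0, 0, 5], [0, 0, 0, 0, 0, 0, 6.5], [0, 0, 0, 0, 0, 0, 7.5], [0, 0, -1, 0, 0, 0, 7.5], [0, 0, -1.5, 0, 0, 0, 7.5], [0, 0, -1.5, 0, 0, 0, 7.5], [0, 0, -1.5, 0, 0, 0, 7.5], [0, 0, 0, 0, 0, 0, 7.5]]}}

```text
clock: 18.75
eef_pos: [426.5, 209.1, 97.6]
eef_rot: [3.141, 0.579, -2.984]
wrist_force: [0.1, 0.3, -1.2]
finger_gap: 75.2
```

Run:
```python
from plan import *
s=read_state();print(s['joints'].round(2),s['wrist_force'],s['finger_gap'])
plan(W(j,(-85,0,140)),Rt(j[2]),8)
```

```text
[ 0.47  0.11  2.21 -0.58  0.3  -0.75] [ 0.13242007  0.27002027 -1.18797399] 75.15661880073354
from [426.5 209.1  97.6] to [481.  217.3 143. ] rows 8 [-0.846, -0.006, -0.321, 0.001, 4.149, -0.009]
```

>>> {"fn": "jog_arm", "kwargs": {"increments": [[-0.85, 0, -0.32, 0, 4.15, 0, 7.5], [-0.85, 0, -0.32, 0, 4.15, 0, 7.5], [-0.85, 0, -0.32, 0, 4.15, 0, 7.5], [-0.85, 0, -0.32, 0, 4.15, 0, 7.5], [-0.85, 0, -0.32, 0, 4.15, 0, 7.5], [-0.85, 0, -0.32, 0, 4.15, 0, 7.5], [-0.85, 0, -0.32, 0, 4.15, 0, 7.5], [-0.85, 0, -0.32, 0, 4.15, 0, 7.5], [0, 0, 0, 0, 0, 0, 7.5]]}}

```text
clock: 19.88
eef_pos: [482.1, 217.3, 141.2]
eef_rot: [-3.14, -0.002, -2.985]
wrist_force: [-0.8, -0.5, -1.2]
finger_gap: 74.8
```

Run:
```python
from plan import *
s=read_state();print(s['joints'].round(2),s['eef_rot'].round(3),s['wrist_force'],s['finger_gap'])
plan(W(j,(-62,0,100)),Rt(j[2]),4);plan(W(j,(-62,0,53)),Rt(j[2]),6)
c=snap('side','s13')
cv2.imwrite('pics/s13z.png',cv2.cvtColor(cv2.resize(c['image'][150:310,130:300],None,fx=3.7,fy=3.7,interpolation=cv2.INTER_CUBIC),cv2.COLOR_RGB2BGR))
q=[(x,22,60) for x in(-122,-62,-2)]
for a in q: print(a,((proj(c,W(j,a))[0]-[130,150])*3.7).round(0))
```

```text
[ 0.35  0.34  1.68 -0.    1.12 -1.37] [-3.140e+00 -2.000e-03 -2.985e+00] [-0.7523915  -0.49781675 -1.20510034] 74.76322498448741
from [482.1 217.3 141.2] to [503.7 220.9 103. ] rows 4 [-0.547, 0.006, 0.954, -0.017, -0.025, -0.04]
from [482.1 217.3 141.2] to [503.7 220.9  56. ] rows 6 [-0.366, 0.004, 1.419, -0.011, -0.017, -0.026]
(-122, 22, 60) [508. 446.]
(-62, 22, 60) [396. 433.]
(-2, 22, 60) [288. 421.]
```

View pics/s13z.png

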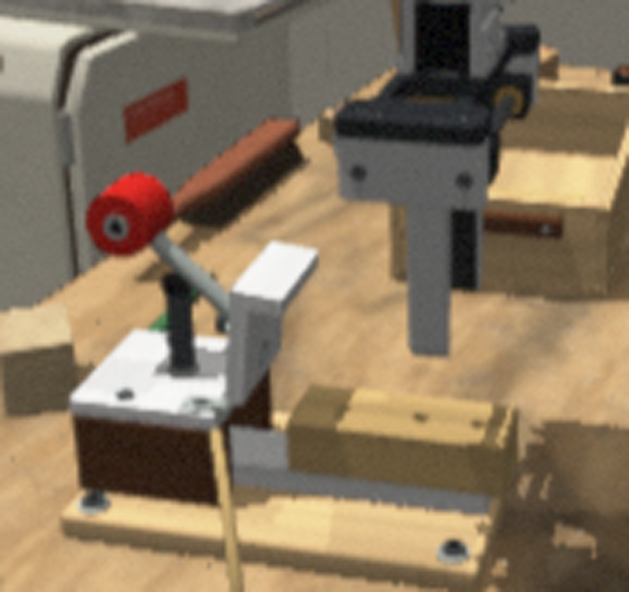

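>>> {"fn": "jog_arm", "kwargs": {"increments": [[-0.74, 0, 0.6, 0, 0, 0, 7.5], [-0.74, 0, 1.0, 0, 0, 0, 7.5], [-0.7, 0, 1.2, 0, 0, 0, 7.5], [0, 0, 1.4, 0, 0, 0, 7.5], [0, 0, 1.4, 0, 0, 0, 7.5], [0, 0, 1.4, 0, 0, 0, 7.5], [0, 0, 1.4, 0, 0, 0, 7.5], [0, 0, 0, 0, 0, 0, 7.5]]}}

```text
clock: 20.92
eef_pos: [502.0, 220.8, 57.0]
eef_rot: [-3.141, -0.004, -2.984]
wrist_force: [-0.6, 0.2, -0.1]
finger_gap: 75.1
```

Run:
```python
from plan import *
s=read_state();print(s['wrist_force'],s['finger_gap'])
plan(W(j,(-62,0,53)),Rt(j[2]),1)
c=snap('side','s14')
cv2.imwrite('pics/s14z.png',cv2.cvtColor(cv2.resize(c['image'][150:310,130:300],None,fx=3.7,fy=3.7,interpolation=cv2.INTER_CUBIC),cv2.COLOR_RGB2BGR))
```

```text
[-0.60578212  0.24075198 -0.12105642] 75.11035510003654
from [502.  220.8  57. ] to [503.7 220.9  56. ] rows 1 [-0.166, -0.021, 0.097, -0.02, -0.205, -0.079]
```

View pics/s14z.png

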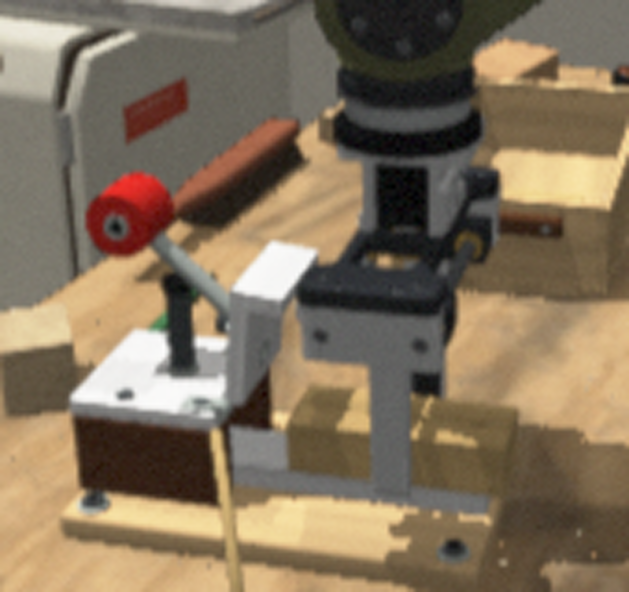

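The finger stands at the block's middle (column ~392), with the tips about 35 mm above the bench. I'll grip, then lift slightly and move forward to clear the toe.

>>> {"fn": "jog_arm", "kwargs": {"increments": [[-0.1, 0, 0, 0, 0, 0, 5], [0, 0, 0, 0, 0, 0, 4], [0, 0, 0, 0, 0, 0, 3.8], [0, 0, 0, 0, 0, 0, 3.8], [0, 0, 0, 0, 0, 0, 3.8], [0, 0, 0, 0, 0, 0, 3.8], [0, 0, 0, 0, 0, 0, 3.8], [0.5, 0, -0.2, 0, 0, 0, 3.8], [1, 0, -0.3, 0, 0, 0, 3.8], [1, 0, -0.3, 0, 0, 0, 3.8], [1, 0, -0.3, 0, 0, 0, 3.8], [0, 0, 0, 0, 0, 0, 3.8]], "squeeze": 25}}

```text
clock: 22.48
eef_pos: [468.5, 215.7, 69.6]
eef_rot: [3.142, -0.001, -2.984]
wrist_force: [0.2, 0.6, -0.7]
finger_gap: 43.6
```

Run:
```python
from plan import *
s=read_state();print(s['wrist_force'],s['finger_gap'],s['moment'])
c=snap('side','s15')
cv2.imwrite('pics/s15z.png',cv2.cvtColor(cv2.resize(c['image'][150:310,130:300],None,fx=3.7,fy=3.7,interpolation=cv2.INTER_CUBIC),cv2.COLOR_RGB2BGR))
```

```text
[ 0.17924064  0.6003547  -0.6701129 ] 43.61335623300463 [0.0687576  0.03405793 0.0013465 ]
```

View pics/s15z.png

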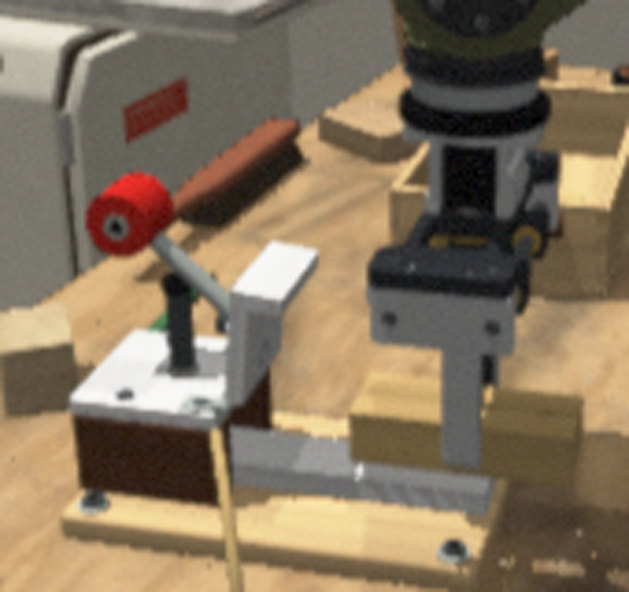

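>>> {"fn": "jog_arm", "kwargs": {"increments": [[0.5, 0, -1.5, 0, 0, 0, 3.8], [0.5, 0, -2.5, 0, 0, 0, 3.8], [0, 0, -3, 0, 0, 0, 3.8], [0, 0, -3, 0, 0, 0, 3.8], [0, 0, -2, 0, 0, 0, 3.8], [0, 0, -1, 0, 0, 0, 3.8], [0, 0, 0, 0, 0, 0, 3.8]], "squeeze": 25}}

```text
clock: 23.4
eef_pos: [459.4, 214.1, 199.7]
eef_rot: [3.141, -0.001, -2.984]
wrist_force: [-0.0, 0.1, -2.2]
finger_gap: 43.6
```

Run:
```python
from plan import *
s=read_state();print(s['wrist_force'],s['finger_gap'])
plan(W(bx,(0,-45,197)),Rt(bx[2]),17)
```

```text
[-0.0225573   0.12071288 -2.19410475] 43.57247638863896
from [459.4 214.1 199.7] to [ 578.  -263.7  200. ] rows 17 [-0.28, -2.882, -0.002, 0.0, -0.003, 0.079]
```

>>> {"fn": "jog_arm", "kwargs": {"increments": [[-0.28, -1.5, 0, 0, 0, 0.1, 3.8], [-0.28, -2.88, 0, 0, 0, 0.1, 3.8], [-0.28, -2.88, 0, 0, 0, 0.1, 3.8], [-0.28, -2.88, 0, 0, 0, 0.1, 3.8], [-0.28, -2.88, 0, 0, 0, 0.1, 3.8], [-0.28, -2.88, 0, 0, 0, 0.1, 3.8], [-0.28, -2.88, 0, 0, 0, 0.1, 3.8], [-0.28, -2.88, 0, 0, 0, 0.1, 3.8], [-0.28, -2.88, 0, 0, 0, 0.1, 3.8], [-0.28, -2.88, 0, 0, 0, 0.1, 3.8], [-0.28, -2.88, 0, 0, 0, 0.1, 3.8], [-0.28, -2.88, 0, 0, 0, 0.1, 3.8], [-0.28, -2.88, 0, 0, 0, 0.1, 3.8], [-0.28, -2.88, 0, 0, 0, 0.1, 3.8], [-0.28, -2.88, 0, 0, 0, 0, 3.8], [-0.28, -2.88, 0, 0, 0, 0, 3.8], [-0.28, -2.88, 0, 0, 0, 0, 3.8], [0, -1.4, 0, 0, 0, 0, 3.8], [0, 0, 0, 0, 0, 0, 3.8]]}}

```text
clock: 25.78
eef_pos: [575.8, -264.5, 198.3]
eef_rot: [3.141, -0.003, -3.01]
wrist_force: [-0.4, -0.6, -1.5]
finger_gap: 44.1
```

Run:
```python
from plan import *
s=read_state();print(s['joints'].round(2),s['wrist_force'],s['finger_gap'])
plan(W(bx,(0,-45,100)),Rt(bx[2]),4)
c=snap('side','s16');c=snap('top','t16')
cv2.imwrite('pics/t16z.png',cv2.cvtColor(cv2.resize(c['image'][120:260,240:420],None,fx=4,fy=4,interpolation=cv2.INTER_CUBIC),cv2.COLOR_RGB2BGR))
```

```text
[-0.49  0.51  1.29 -0.    1.34 -2.19] [-0.35189807 -0.60017213 -1.5300888 ] 44.09237916265729
from [ 575.8 -264.5  198.3] to [ 578.  -263.7  103. ] rows 4 [-0.061, 0.011, 2.383, 0.01, -0.039, -0.028]
```

View pics/s16.png

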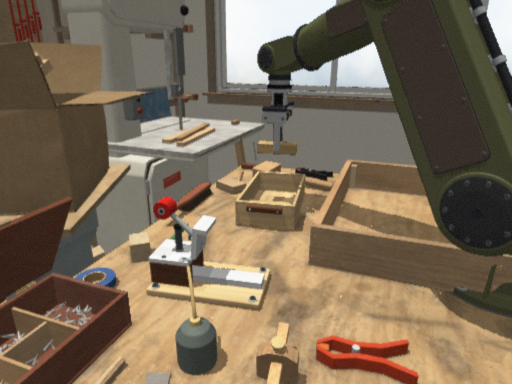

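View pics/t16z.png

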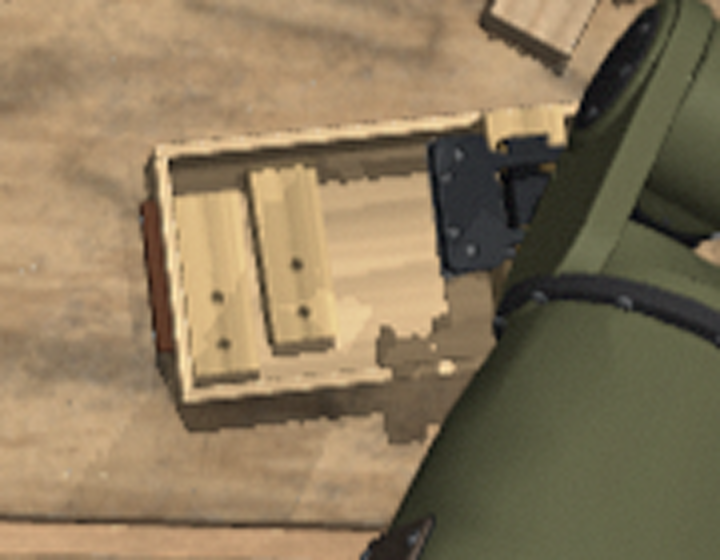

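Run:
```python
from plan import *
c=camera('top')
for u,z in [((240+524/4,120+110/4),201),((240+158/4,120+148/4),75),((240+480/4,120+114/4),75)]:
    w=ray(c,u,z); d=w-np.array([bx[0],bx[1],0]); cs,sn=np.cos(bx[2]),np.sin(bx[2]); print(w.round(1), 'box',round(cs*d[0]+sn*d[1],1),round(-sn*d[0]+cs*d[1],1))
```

```text
[ 638.5 -257.5  201. ] box 60.8 -47.0
[633.  -61.9  75. ] box 81.5 147.6
[ 661.5 -271.    75. ] box 81.8 -63.4
```

The block's far end measures x = 61, y = -47 in the box's frame, so it is centred. I'll lower it.

>>> {"fn": "jog_arm", "kwargs": {"increments": [[-0.05, 0, 1.5, 0, 0, 0, 3.8], [0, 0, 2.4, 0, 0, 0, 3.8], [0, 0, 2.4, 0, 0, 0, 3.8], [0, 0, 2.4, 0, 0, 0, 3.8], [0, 0, 2.2, 0, 0, 0, 3.8], [0, 0, 1.8, 0, 0, 0, 3.8], [0, 0, 1.3, 0, 0, 0, 3.8], [0, 0, 0.7, 0, 0, 0, 3.8], [0, 0, 0.4, 0, 0, 0, 3.8], [0, 0, 0, 0, 0, 0, 3.8], [0, 0, 0, 0, 0, 0, 3.8]]}}

```text
clock: 27.3
eef_pos: [576.8, -263.9, 48.7]
eef_rot: [-3.141, -0.001, -3.009]
wrist_force: [-0.7, 0.7, -1.2]
finger_gap: 43.7
```

Run:
```python
from plan import *
s=read_state();print(s['eef_pos'],s['eef_rot'],s['wrist_force'],s['moment'],s['finger_gap'])
```

```text
[ 576.79873601 -263.93703856   48.65779771] [-3.14106662e+00 -1.07999150e-03 -3.00856120e+00] [-0.70534894  0.66804414 -1.20759672] [-0.00055096  0.01127659  0.0288646 ] 43.680047988964915
```

>>> {"fn": "jog_arm", "kwargs": {"increments": [[0, 0, 0.4, 0, 0, 0, 3.8], [0, 0, 0.4, 0, 0, 0, 3.8], [0, 0, 0.2, 0, 0, 0, 3.8], [0, 0, 0.1, 0, 0, 0, 3.8], [0, 0, 0, 0, 0, 0, 3.8], [0, 0, 0, 0, 0, 0, 3.8]]}}

```text
clock: 28.05
eef_pos: [576.6, -263.8, 37.3]
eef_rot: [-3.141, -0.002, -3.008]
wrist_force: [-0.2, 0.8, -1.3]
finger_gap: 43.9
```

>>> {"fn": "jog_arm", "kwargs": {"increments": [[0, 0, 0.1, 0, 0, 0, 3.8], [0, 0, 0, 0, 0, 0, 3.8], [0, 0, 0, 0, 0, 0, 3.8]]}}

```text
clock: 28.42
eef_pos: [576.7, -263.8, 36.4]
eef_rot: [-3.141, -0.001, -3.008]
wrist_force: [-1.3, 0.5, 2.9]
finger_gap: 44.3
```

The wrist force has turned upward to +2.9 N at TCP z = 36.4, so the block is resting on the floor. I'll open the fingers and rise.

>>> {"fn": "jog_arm", "kwargs": {"increments": [[0, 0, 0, 0, 0, 0, 4.6], [0, 0, 0, 0, 0, 0, 5.2], [0, 0, 0, 0, 0, 0, 6], [0, 0, 0, 0, 0, 0, 6.5], [0, 0, 0, 0, 0, 0, 6.5], [0, 0, -0.5, 0, 0, 0, 6.5], [0, 0, -1.5, 0, 0, 0, 6.5], [0, 0, -2.5, 0, 0, 0, 6.5], [0, 0, -3.5, 0, 0, 0, 6.5], [0, 0, -3.5, 0, 0, 0, 6.5], [0, 0, -3.5, 0, 0, 0, 6.5], [0, 0, -3.5, 0, 0, 0, 6.5], [1.5, 3.5, 0, 0, 0, 0, 6.5], [1.5, 3.5, 0, 0, 0, 0, 6.5], [1.5, 3.5, 0, 0, 0, 0, 6.5], [1.5, 3.5, 0, 0, 0, 0, 6.5], [1.5, 3.5, 0, 0, 0, 0, 6.5], [1.5, 3.5, 0, 0, 0, 0, 6.5], [0, 0, 0, 0, 0, 0, 6.5]]}}

```text
clock: 30.8
eef_pos: [459.2, -66.2, 222.7]
eef_rot: [-3.141, 0.0, -3.006]
wrist_force: [0.1, -0.4, 0.9]
finger_gap: 65.0
```

Run:
```python
from plan import *
s=read_state();print(s['wrist_force'],s['finger_gap'])
c=snap('side','s17');c=snap('top','t17')
for r in recognise(c,'block_centre')[:3]: 
    w=towld(c,r['centre']); d=w-np.array([bx[0],bx[1],0]); cs,sn=np.cos(bx[2]),np.sin(bx[2]); print(r['conf'],w.round(1),'box',round(cs*d[0]+sn*d[1],1),round(-sn*d[0]+cs*d[1],1))
```

```text
[ 0.11125204 -0.37513225  0.87634043] 65.02934211867641
0.56 [ 584.5 -260.9   39.2] box 6.8 -43.1
```

View pics/t17.png

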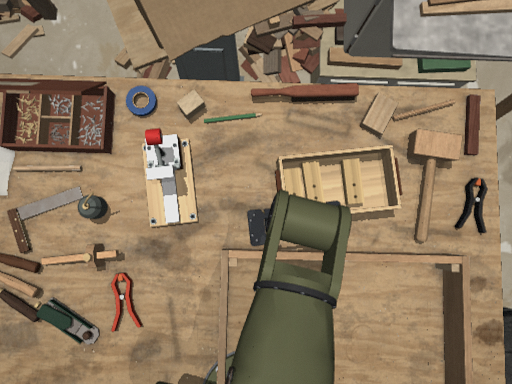

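View pics/s17.png

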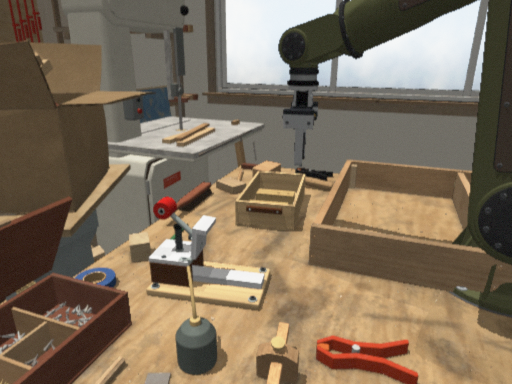

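The top view shows the block in the box at about (353,183), beside the finished ones. The side view shows the leaf still open, with the knob at (165,208). The block's surface measures 39 mm high, against 38 expected, and the arm is clear of everything. I'll hand in.

```bash
python3 -c "
from cell import *
print(sign_off())"
```

```text
the job is handed in; nothing more can be done
None
```

The block is unloaded and in the box, the leaf is standing open, and I handed the job in at about 31 s of the 72 s allowed. The hand-in reports no verdict, so what follows rests on my own last checks.

**What I did:**
- I gripped the knob by its flat ends, swung the leaf up to its stop and let it go there. It stayed open.
- I drew the block about 95 mm forward with the gripper tilted 33°. A joint check showed that 35–40° would take joint 4 past its range.
- I gripped the block again, upright at its middle, and set it on the box floor until the wrist felt contact. Then I opened the fingers and backed away.

**Last checks:**
- **Block:** it lies beside the finished ones, at about x = 7, y = -43 mm in the box. Its top measures about 39 mm high, against 38 mm expected.
- **Leaf:** it still stands open in the side picture, at about 1.47 rad.
- **Robot:** it touches nothing, with wrist force under 1 N.

**What did not agree:**
- **Knob grip:** the knob slid about 18 mm in the pads at the first grip force (20 N). I noticed at about 1.2 rad and finished the swing slowly at 35 N, so the leaf never ran free.
- **Side camera:** the model sat about 2 pixels off in the side view, which fits the stated calibration error.

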